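Reload the doorway torch with its battery stick

TASK

Put the charged battery stick back into the white torch that lies on the two pegs of the peg board: lift it out of its charging cradle by the middle of its black tube, start its tapered nose into the torch's open tail and push it in until your fingers come near the rim, then let go, take it by the white end cap and push it fully home, so that the cap sits flush against the torch's rim. The fit is stiff: push steadily and feel for the stop, never ramming the torch or forcing the stick sideways, and leave the safety-pin tin and the pill organiser where they are.

Things in the scene. Friction and masses are not known exactly. Their poses are not given: they have to be found in the camera images.
- torch: White plastic torch level on two pegs of the board. Origin: centre of the round mouth of its open tail, about 135 mm above the counter; x runs level down the bore to the lens (push-in direction), z up. Barrel 37 mm outside; bore 26.5 mm wide, 172 mm deep, rim flat. Its tail overhangs the board's end by 43 to 55 mm. Push with at most 25 N: all contact forces on it added must stay under 60 N.
- tail_peg (a point): The wooden peg under the barrel nearer the tail (fixed, 26.5 mm below the torch's axis). The torch is held on its pegs only by friction (about 2.5 N): pushed harder it slides along its x, by 2 to 12 mm depending on where it lies at the start, until the lens meets a fixed steel angle on the board; then it stands firm, its mouth 68 mm behind this peg along x. It cannot move sideways or up.
- leaf_point (a point): Lowest point of the sprung brass leaf in the roof of the bore, 30 mm from the mouth and 9 mm above the axis (the leaf slopes up to either side, from 16 to 44 mm). It yields upwards and presses on the stick with about 3 to 6 N, so the stick slides stiffly (about 4 to 10 N) and stays where it is left.
- bore_spring (a point): End of the contact spring on the axis at the bottom of the bore, 138 mm from the mouth; over the last 12 mm of the stick's way it pushes back with up to 3.5 N, less than the stick's own friction, before the cap meets the rim and everything stands hard.
- stick_mid (a point): Battery stick, loose, 0.14 to 0.22 kg, 184 mm long: black tube 24 mm in diameter, 150 mm long, with a white end cap 35 mm in diameter, 34 mm long, behind it. This point: on the axis half-way along the tube; x points to the nose, 75 mm ahead, its last 8 mm tapering to 20 mm. The cap's front shoulder is 75 mm behind. It starts level in the cradle, axis 52 mm above the counter.
- stick_cap (a point): The same stick: centre of its white end cap, 92 mm behind stick_mid on the axis and 17 mm behind the cap's front shoulder; x points to the nose. Fully home, the shoulder touches the torch's rim and the stick's axis lies along the bore. Let go partway in, the cap sags a few mm.
- cradle: Grey charging cradle fixed to the counter: base 205 x 76 x 16 mm with two saddles, 14 mm thick and 54 mm high, that carry the tube 54 mm ahead of and 60 mm behind its middle; between them the tube is free, 24 mm above the base. Origin: on the counter below the middle of the tube; x along the lying stick to its nose, z up.
- board: Painted plywood peg board on a low white counter wall with a wooden cap, 172 mm high, fixed; it also carries a splint in a spring clip and a magnifier. Origin on the counter; x runs as the torch's, the face looks to -y. Board and wall span x = -105 to 325 mm; the face is at y = -30 mm, the torch's axis at y = -77 mm.
- tin_mid (a point): Round steel safety-pin tin, 83 mm in diameter and 28 mm high, loose on the counter; this point is its centre. To be left alone.
- organiser_mid (a point): Blue plastic pill organiser, 160 x 38 x 24 mm with seven snap lids, loose on the counter; this point is its centre, x along its length. To be left alone.
Not all that is in view belongs to the job. Of the things like the part that bears stick_mid, leave any that is orange; of the rest the larger one is meant.

How it is judged:
On the way, in this order (a step that is already met when the one before it is completed fails the run):
1. Held by the black tube within 45 mm of its middle, the stick has its nose at least 40 mm inside the torch (distance between stick_mid and torch below 0.035 m and distance between the grasp point and stick_mid below 0.045 m and contact force between the fingers and stick above 1 N and angle between the x axis of stick_mid and the x axis of torch, either way round below 0.1 rad), for 0.1 s.
2. With the stick still partway in the torch, the fingers have taken it by its end cap (x of stick_cap in the frame of torch below -0.03 m and distance between stick_cap and torch below 0.14 m and distance between the grasp point and stick_cap below 0.035 m and contact force between the fingers and stick above 1 N), for 0.1 s.
At the end, for the whole second after the job is handed in: The stick is fully home in the torch: the gap between the cap's shoulder and the torch's rim is under about 1.8 mm, the stick lies along the bore (within 2 degrees), at rest and released (x of stick_cap in the frame of torch above -0.0188 m and angle between the x axis of stick_mid and the x axis of torch, either way round below 0.035 rad and distance between stick_cap and torch below 0.0195 m and linear speed of stick below 0.01 m/s); the robot touches nothing.
It fails at once if The torch is pressed too hard: over 60 N, the sizes of all its contact forces added (contact force between torch and anything else above 60 N).
It fails at once if The tin is shifted by more than 12 mm (distance of tin_mid from where it was at the start of the episode above 0.012 m).
It fails at once if The pill organiser is shifted by more than 12 mm (distance of organiser_mid from where it was at the start of the episode above 0.012 m).
It also fails if it takes over 64 s, if anything falls off the work surface, if the arm or the gripper's body presses on something with over 40 N, if the wrist force passes 120 N, or if a joint passes its speed limit or range.

ROBOT

A 7-joint arm with a two-finger parallel gripper is mounted at the origin on the work surface. World frame = base frame: x ahead of the robot, y to its left, z up, the work surface at z = 0. Lengths are in m, angles in rad, forces in N, time in s.
With the tool pointing down it reaches from about 0.4 to 0.85 m from the base axis. Payload 10.4 kg.
Tool frame: the origin (TCP) lies at the very end of the fingers, on their centre line; the grasp point (between the pads) lies 19 mm behind it; z points along the fingers, y is the direction in which the jaws open and shut (so a half turn about z gives the same grasp; the last joint's range is limited). The gripper opens to 87 mm and grips with 3 to 60 N. Pads are 19 mm wide; open, the fingers measure 117 mm over their backs; the gripper's body (75 mm by 190 mm) begins 51 mm behind the grasp point.
Start: joints at [1.26, 0.332, -0.065, 1.46, 0.022, 1.35, -0.088], TCP at [0.177, -0.599, 0.223] pointing down, gripper open.
Joint ranges: [-2.6, 2.6], [-0.5, 2.12], [-1.47, 1.34], [0.16, 2.42], [-1.27, 4.41], [0.06, 2.06], [-2.6, 2.6]. Speed limits (rad/s): [2.22, 2.22, 2.79, 2.79, 3.14, 3.14, 3.14].

INTERFACE

Orientations are given as a unit quaternion [x, y, z, w].
In Python, from bench import read_state, camera, close_job, recognise, masks_of gives the robot as it stands.
- The arm moves only by the tool play_rows, never from a script. Its argument "moves" is a list of rows, each a list of 3 entries, a list of its own where there are three numbers: the shift along the tool's x, y, z in cm, then the turn, a rotation vector about the tool's x, y, z in rad, then the finger opening in cm, from 0 to 8.7. In form: [[[dx, dy, dz], [ax, ay, az], jaw], ...]. A call has 1 to 8 rows; each row is the pose to reach, as a shift and turn from the pose commanded when the call began, along the tool's axes at that moment; what a row does not reach only later rows make up. A row lasts 1/8 s, in which the tool goes at most 62.5 mm and 10.7 degrees, less where a joint would pass 70% of its speed; a pose out of reach is approached as far as the arm can. A call with a gripper value outside its range is refused whole. The fingers move at their own pace and stop on an object; "grip_force" is the grip in N (left out, the last holds). Time passes only in rows, so rows that repeat a pose let the fingers close. It gives the time, the measured TCP pose, the force and the opening at its end, in the units of the state.
- read_state(): the state, without advancing time (a new reading comes with each control period).
- camera(name): name is "scene" or "top" or "wrist"; returns a dict with "frame" (420x560x3 uint8, red, green, blue), "intrinsics" (3x3 intrinsics, pixels), "camera_from_world" (4x4, takes a point from world to camera coordinates). Camera axes: x right, y down, z forward; pixel columns grow to the right and rows downward; lengths in m; the calibration is good to about 2 mm. A picture is of the moment at which its call begins. There is no depth.
- close_job(): hands the job in, once; it reports no verdict.
Trained networks look in a picture, given as the dict that the camera call returned (one of the last four; its "shot" number tells which), for a name from the list of things; names that differ only in an ending like _2 or _b are one class to them, and where a whole thing is asked for, a point or a joint stands for the part that bears it (a point fixed in the world has none). Each returns a list of dicts, best first, with "conf" (0 to 1); they miss things now and then, are a little off and sometimes report something else, mostly with a low value. They report only what shows in the picture. A call takes as long as a camera call. They do not tell look-alikes from the thing itself.
- recognise(picture, query): "at" ([column, row] in pixels, amid what is visible of it).
- masks_of(picture, query): "region" (420x560 bool, what is visible of it) and "at" ([column, row] in pixels, amid what is visible of it).
The state is a dict: "time": time; "joint_positions": joint angles; "joint_vel": joint speeds; "joint_torque": joint torques, N m; "ee_pos": TCP position; "eef_rot": TCP orientation; "ft_force": force on the tool from outside, world axes, zero at the start; "torque": the same for the moment, N m; "width": finger opening in m.
Only numpy, scipy, OpenCV 4.12 (cv2) and the standard library are available. Lean on these libraries where they do the work, as an engineer would, in place of code of your own. Each camera call takes 0.05 s, during which the arm holds its last target.

## Working session

There is one attempt and no reset: what is moved stays moved. The work goes in short steps, Python scripts to look and compute and a tool call to move; the robot and the scene stay as the last step left them, time stands still between calls to the robot, and variables do not carry over. Pictures are saved under pics/ and viewed, and the job is handed in when it is done.

Besides the shell and the picture viewer there is one more tool, called after ">>>" as name([rows], argument=value, ...), one row to a line, values as JSON. play_rows: Moves the arm, as the interface text tells. Its arguments: {"type":"object","properties":{"moves":{"type":"array","items":{"type":"array"}},"grip_force":{"type":"number"}},"required":["moves"]}

```bash
ls; mkdir -p pics; cat > h.py <<'E'
import numpy as np, cv2, json
from bench import read_state, camera, recognise, masks_of, close_job
def save(p,n,marks=()):
    im=p["frame"][:,:,::-1].copy()
    for m in marks: cv2.circle(im,tuple(int(round(v)) for v in m),3,(0,0,255),1)
    cv2.imwrite("pics/"+n,im)
def ray(p,px):
    K=np.array(p["intrinsics"]);T=np.array(p["camera_from_world"])
    d=np.linalg.inv(K)@np.array([px[0],px[1],1.]);R=T[:3,:3]
    return -R.T@T[:3,3], (R.T@d)/np.linalg.norm(d)
def onz(p,px,z):
    o,d=ray(p,px);return o+d*(z-o[2])/d[2]
def proj(p,X):
    K=np.array(p["intrinsics"]);T=np.array(p["camera_from_world"])
    c=T[:3,:3]@np.asarray(X)+T[:3,3];q=K@c;return q[:2]/q[2]
def tri(obs):
    A=np.zeros((3,3));b=np.zeros(3)
    for p,px in obs:
        o,d=ray(p,px);M=np.eye(3)-np.outer(d,d);A+=M;b+=M@o
    return np.linalg.solve(A,b)
E
python3 - <<'E'
from h import *
import pickle
print(read_state())
P={}
for n in ("scene","top","wrist"):
    p=camera(n);P[n]=p;save(p,n+"0.png")
    print(n,p["shot"],np.round(p["camera_from_world"],3).tolist(),np.round(p["intrinsics"],1).tolist())
    for q in ("stick_mid","stick_cap","torch","cradle","board","tin_mid","organiser_mid","tail_peg"):
        try: print(n,q,[(np.round(r["at"]).tolist(),round(r["conf"],2)) for r in recognise(p,q)][:4])
        except Exception as e: print(q,e)
pickle.dump(P,open("P0.pkl","wb"))
E
```

```text
pics
{'time': 0.0, 'joint_positions': array([ 1.26039774,  0.33287589, -0.06472395,  1.46094145,  0.02160536,
        1.34990079, -0.08850887]), 'joint_vel': array([-4.89216591e-04,  1.17839228e-03,  7.48837810e-05,  9.14886932e-04,
        1.18287403e-03, -1.39340081e-03,  1.56354910e-03]), 'joint_torque': array([-1.99598844e-04, -6.23263407e+01,  2.44097837e-02, -3.89893770e+01,
       -6.13349047e-02,  3.97531979e-02,  1.39994549e-04]), 'ee_pos': array([ 0.17729699, -0.5989193 ,  0.22175143]), 'eef_rot': array([ 9.89661520e-01,  1.43420934e-01, -1.34006015e-04, -7.02108605e-04]), 'ft_force': array([ 0.23588698,  0.37013773, -0.19881238]), 'torque': array([-0.00668547, -0.04874978,  0.00709974]), 'width': 0.08722275570617584}
scene 1 [[-0.723, 0.691, 0.003, 0.45], [0.584, 0.612, -0.533, -0.293], [-0.37, -0.384, -0.846, 1.177], [0.0, 0.0, 0.0, 1.0]] [[441.3, 0.0, 275.7], [0.0, 441.3, 212.5], [0.0, 0.0, 1.0]]
scene stick_mid [([293.0, 162.0], 0.92), ([239.0, 141.0], 0.71), ([346.0, 220.0], 0.57)]
scene stick_cap [([344.0, 218.0], 0.88), ([293.0, 165.0], 0.81), ([238.0, 137.0], 0.57)]
[... 491 characters left out ...]
, 284.0], 0.78), ([323.0, 288.0], 0.71)]
top stick_cap [([326.0, 288.0], 0.94), ([404.0, 277.0], 0.78), ([244.0, 280.0], 0.77)]
top torch [([178.0, 150.0], 0.91)]
top cradle [([316.0, 275.0], 0.79), ([178.0, 149.0], 0.52)]
top board [([130.0, 129.0], 0.8)]
top tin_mid [([392.0, 171.0], 0.97)]
top organiser_mid [([289.0, 144.0], 0.89)]
top tail_peg [([132.0, 128.0], 0.88)]
wrist 3 [[0.283, -0.959, 0.0, -0.625], [-0.926, -0.273, 0.26, -0.032], [-0.25, -0.074, -0.965, 0.39], [0.0, 0.0, 0.0, 1.0]] [[293.4, 0.0, 281.2], [0.0, 293.4, 211.0], [0.0, 0.0, 1.0]]
wrist stick_mid []
wrist stick_cap []
wrist torch []
wrist cradle []
wrist board []
wrist tin_mid []
wrist organiser_mid []
wrist tail_peg []
```

View pics/scene0.png

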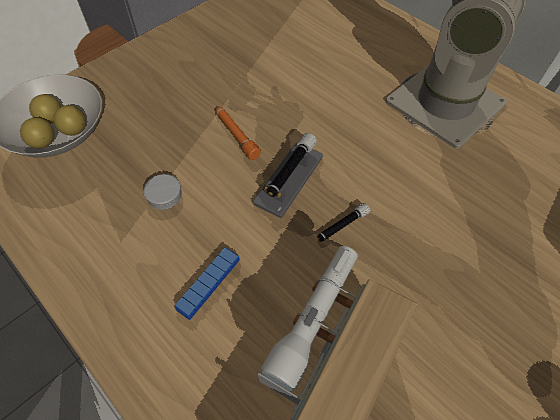

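View pics/top0.png

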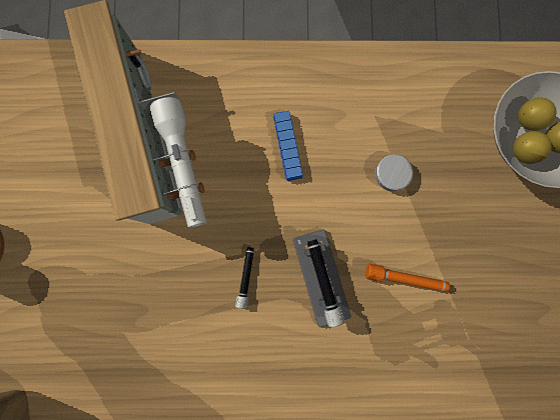

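```bash
python3 - <<'E'
from h import *
import pickle
P={}
for n in ("scene","top"):
    p=camera(n);P[n]=p
    for q in ("stick_mid","torch","cradle"):
        P[n,q]=masks_of(p,q)
        for r in P[n,q]: print(n,q,np.round(r["at"]),round(r["conf"],2),r["region"].sum())
pickle.dump(P,open("P1.pkl","wb"))
def crop(n,x0,y0,w,h,f,qs,out):
    im=P[n]["frame"][:,:,::-1].copy()
    big=cv2.resize(im[y0:y0+h,x0:x0+w],None,fx=f,fy=f,interpolation=cv2.INTER_CUBIC)
    cv2.imwrite("pics/"+out,big)
    return big
a=crop("top",280,220,90,120,5,0,"c_top_stick.png")
b=crop("top",120,80,110,160,3.7,0,"c_top_torch.png")
c=crop("scene",240,230,140,180,3.3,0,"c_sc_torch.png")
d=crop("scene",240,120,100,110,5,0,"c_sc_stick.png")
E
```

```text
scene stick_mid [346. 219.] 0.85 533
scene stick_mid [241. 138.] 0.83 729
scene stick_mid [293. 164.] 0.69 859
scene torch [304. 332.] 0.6 4021
scene cradle [287. 182.] 0.96 1831
scene cradle [339. 352.] 0.75 14197
top stick_mid [324. 288.] 0.75 1087
top stick_mid [243. 280.] 0.71 576
top stick_mid [401. 275.] 0.67 944
top stick_mid [129. 129.] 0.62 17254
top torch [175. 148.] 0.94 2793
top cradle [314. 275.] 0.95 2229
```

View pics/c_top_torch.png

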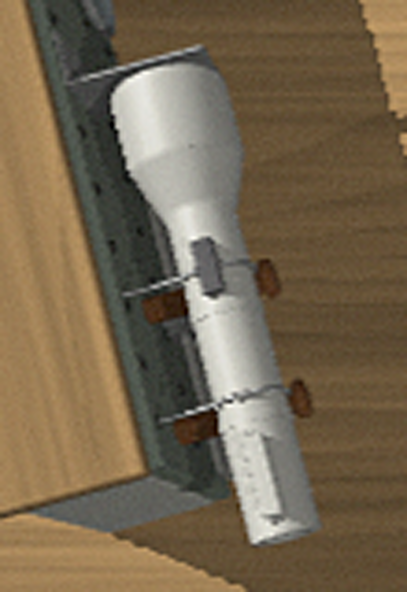

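View pics/c_sc_torch.png

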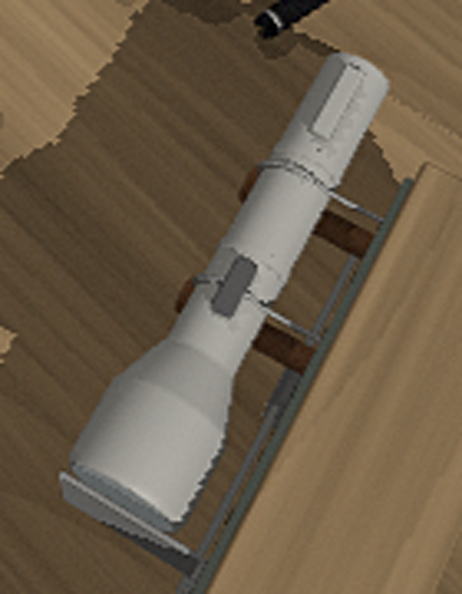

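View pics/c_top_stick.png

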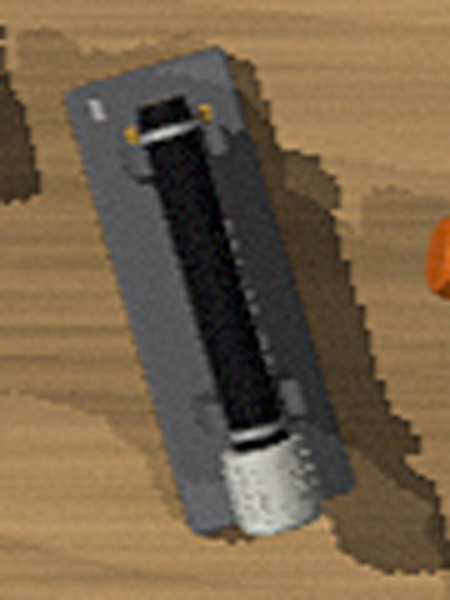

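```bash
cat > fit.py <<'E'
from h import *
import pickle
from scipy.optimize import minimize
S=16
def circ(c,ax,r,n=40):
    ax=ax/np.linalg.norm(ax);u=np.cross(ax,[0,0,1.]);u/=np.linalg.norm(u);v=np.cross(ax,u)
    t=np.linspace(0,2*np.pi,n,endpoint=False)
    return c+r*(np.cos(t)[:,None]*u+np.sin(t)[:,None]*v)
def render(p,segs):
    """segs: list of lists of 3d pts (convex)"""
    m=np.zeros((420*4,560*4),np.uint8)
    for pts in segs:
        q=np.array([proj(p,X) for X in pts],np.float32)
        h=cv2.convexHull(q)[:,0]
        cv2.fillPoly(m,[np.round(((h+0.5)*4-0.5)*S).astype(np.int32)],255,shift=4)
    return cv2.resize(m,(560,420),interpolation=cv2.INTER_AREA)/255.
def stick_segs(mid,ax):
    f=lambda s,r:circ(mid+ax*s,ax,r)
    return [np.vstack([f(-.075,.012),f(.067,.012),f(.075,.010)]),np.vstack([f(-.109,.0175),f(-.075,.0175)])]
def ax_of(yaw,pitch=0): return np.array([np.cos(yaw)*np.cos(pitch),np.sin(yaw)*np.cos(pitch),np.sin(pitch)])
E
cat > run1.py <<'E'
from fit import *
P=pickle.load(open("P1.pkl","rb"))
def pick(n,q,at): return min(P[n,q],key=lambda r:np.hypot(*(np.array(r["at"])-at)))["region"]
ms={"top":pick("top","stick_mid",(324,288)),"scene":pick("scene","stick_mid",(293,164))}
for views in (("top","scene"),("top",),("scene",)):
    def cost(v):
        mid=np.array([v[0],v[1],.052]);ax=ax_of(v[2]*10)
        return sum(np.abs(render(P[n],stick_segs(mid,ax))-ms[n]).sum()/ms[n].sum() for n in views)
    g=onz(P["top"],(322,280),.052)
    r=min((minimize(cost,[g[0],g[1],y/10],method="Nelder-Mead",options=dict(initial_simplex=np.array([[g[0],g[1],y/10],[g[0]+.01,g[1],y/10],[g[0],g[1]+.01,y/10],[g[0],g[1],y/10+.02]]),xatol=1e-5,fatol=1e-5)) for y in (0.1,.25,)),key=lambda r:r.fun)
    print("stick",views,r.x*[1,1,10],r.fun)
mt={"top":pick("top","torch",(178,150)),"scene":pick("scene","torch",(304,331))}
for views in (("top","scene"),("top",),("scene",)):
    g=onz(P["top"],(197,222),.135);g2=onz(P["top"],(182,170),.135);y0=np.arctan2(*(g2-g)[1::-1])
    # fixed evaluation region: pixels within box about tail
    reg={}
    for n in ("top","scene"):
        w=circ(g-ax_of(y0)*.03,ax_of(y0),.05); e=circ(g+ax_of(y0)*.10,ax_of(y0),.05)
        reg[n]=render(P[n],[np.vstack([w,e])])>.5
    def cost(v):
        a=ax_of(v[2]*10);m=np.array([v[0],v[1],.135])
        seg=[np.vstack([circ(m,a,.0185),circ(m+a*.16,a,.0185)])]
        return sum((np.abs(render(P[n],seg)-mt[n])*reg[n]).sum()/(mt[n]*reg[n]).sum() for n in views)
    x0=np.array([g[0],g[1],y0/10])
    r=minimize(cost,x0,method="Nelder-Mead",options=dict(initial_simplex=x0+np.vstack([np.zeros(3),np.diag([.01,.01,.01])]),xatol=1e-5,fatol=1e-5))
    print("torch",views,r.x*[1,1,10],r.fun, g)
    if len(views)==2: T=r.x
v=T; a=ax_of(v[2]*10);m=np.array([v[0],v[1],.135])
for n,box in (("top",(120,80,110,160)),("scene",(240,230,140,180))):
    im=P[n]["frame"][:,:,::-1].copy(); x,y,w,h=box
    big=cv2.resize(im[y:y+h,x:x+w],None,fx=3.6,fy=3.6,interpolation=cv2.INTER_CUBIC)
    mm=cv2.resize(render(P[n],[np.vstack([circ(m,a,.0185),circ(m+a*.10,a,.0185)])])[y:y+h,x:x+w],None,fx=3.6,fy=3.6)
    cs,_=cv2.findContours((mm>.5).astype(np.uint8),0,1);cv2.drawContours(big,cs,-1,(0,0,255),1)
    mm=cv2.resize(mt[n].astype(np.float32)[y:y+h,x:x+w],None,fx=3.6,fy=3.6)
    cs,_=cv2.findContours((mm>.5).astype(np.uint8),0,1);cv2.drawContours(big,cs,-1,(0,255,0),1)
    cv2.imwrite(f"pics/ov_{n}.png",big)
E
python3 run1.py; python3 -c "
import cv2,numpy as np
a=cv2.imread('pics/ov_top.png');b=cv2.imread('pics/ov_scene.png');h=max(a.shape[0],b.shape[0])
c=np.zeros((h,a.shape[1]+b.shape[1],3),np.uint8);c[:a.shape[0],:a.shape[1]]=a;c[:b.shape[0],a.shape[1]:]=b
cv2.imwrite('pics/ov.png',c[:600,:])"
```

```text
stick ('top', 'scene') [ 0.4908047  -0.10030046  0.27447492] 0.17302639922068663
stick ('top',) [ 0.49156503 -0.09916586  0.2709615 ] 0.07692335443837149
stick ('scene',) [ 0.49034276 -0.10106844  0.27562287] 0.06627861854870004
torch ('top', 'scene') [0.58974746 0.15045623 0.27617754] 0.14126738713706935 [0.59457922 0.14968918 0.135     ]
torch ('top',) [0.58985479 0.15048568 0.27611798] 0.07354168858956821 [0.59457922 0.14968918 0.135     ]
torch ('scene',) [0.58869175 0.15045564 0.27385195] 0.05971552555448409 [0.59457922 0.14968918 0.135     ]
```

View pics/ov.png

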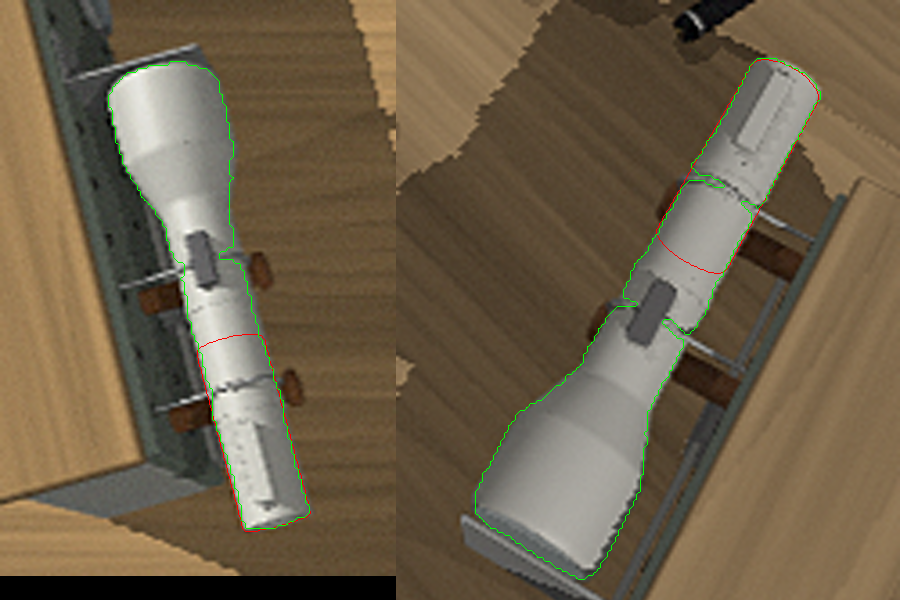

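```bash
cat >> h.py <<'E'
from scipy.spatial.transform import Rotation as Ro
def go(pos,yaw,pitch=0):
    s=read_state();R=Ro.from_quat(s["eef_rot"])
    x=np.array([np.cos(yaw),np.sin(yaw),0]);z=np.array([0,0,-1.]);y=np.cross(z,x)
    Rt=Ro.from_matrix(np.array([x,y,z]).T)
    print("t",s["time"],"pos",np.round(s["ee_pos"],4),"shift cm",np.round(R.inv().apply(np.array(pos)-s["ee_pos"])*100,2),"turn",np.round((R.inv()*Rt).as_rotvec(),4),"F",np.round(s["ft_force"],1),"w",round(s["width"],4))
E
python3 - <<'E'
from h import *
go([.467,-.107,.17],.2743)
E
```

```text
t 1.75 pos [ 0.1774 -0.5993  0.2226] shift cm [ 41.74 -38.99   5.26] turn [ 0.0001 -0.      0.0135] F [-0.8  0.4  0.9] w 0.0868
```

>>> play_rows([
  [[4, -4, 0], [0, 0, 0.0135], 8.7],
  [[8, -8, 0], [0, 0, 0.0135], 8.7],
  [[12, -12, 0], [0, 0, 0.0135], 8.7],
  [[16, -16, 0], [0, 0, 0.0135], 8.7],
  [[20, -19.5, 0], [0, 0, 0.0135], 8.7],
  [[24, -23, 0], [0, 0, 0.0135], 8.7],
  [[28, -26.5, 0], [0, 0, 0.0135], 8.7],
  [[32, -30, 0], [0, 0, 0.0135], 8.7],
])

```text
time: 2.75
ee_pos: [0.3999, -0.2193, 0.2229]
eef_rot: [0.991, 0.137, 0.0, 0.0]
ft_force: [-0.2, -0.3, 0.1]
width: 0.0868
```

>>> play_rows([
  [[3.5, -3, 0], [0, 0, 0], 8.7],
  [[7, -6, 1], [0, 0, 0], 8.7],
  [[9.7, -8.9, 3], [0, 0, 0], 8.7],
  [[9.7, -8.9, 5], [0, 0, 0], 8.7],
  [[9.7, -8.9, 5.3], [0, 0, 0], 8.7],
  [[9.7, -8.9, 5.3], [0, 0, 0], 8.7],
])

```text
time: 3.5
ee_pos: [0.4684, -0.1094, 0.17]
eef_rot: [0.991, 0.136, 0.0, 0.0]
ft_force: [0.9, -0.2, -0.4]
width: 0.0871
```

```bash
python3 - <<'E'
from h import *
import pickle
p=camera("wrist");save(p,"w1.png");t=camera("top");save(t,"t1.png");s=camera("scene");save(s,"s1.png")
r=masks_of(p,"stick_mid")
for k in r: print(np.round(k["at"]),k["conf"],k["region"].sum())
pickle.dump((p,r),open("w1.pkl","wb"))
go([.467,-.107,.17],.2743)
mid=np.array([.491,-.100,.052])
print(np.round(p["camera_from_world"],3))
E
```

```text
[129. 149.] 0.9 2532
[279. 181.] 0.79 4204
[405. 216.] 0.67 2535
t 3.7 pos [ 0.4687 -0.1093  0.1703] shift cm [-0.1  -0.27  0.03] turn [ 0.0009 -0.001  -0.0008] F [-0.7  0.4  0.3] w 0.0871
[[ 0.269 -0.963  0.001 -0.231]
 [-0.93  -0.26   0.26   0.389]
 [-0.25  -0.071 -0.966  0.449]
 [ 0.     0.     0.     1.   ]]
```

View pics/w1.png

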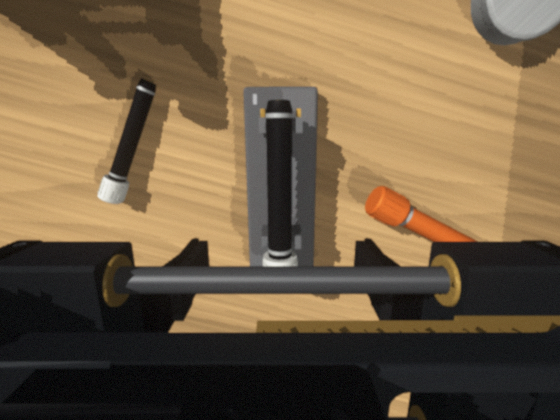

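```bash
python3 - <<'E'
from fit import *
p,r=pickle.load(open("w1.pkl","rb"))
m=r[1]["region"].copy();reg=np.zeros_like(m);reg[60:245,230:330]=1
def cost(v):
    return (np.abs(render(p,stick_segs(np.array([v[0],v[1],.052]),ax_of(v[2]*10)))-m)*reg).sum()/(m*reg).sum()
x0=np.array([.491,-.1,.0274])
q=minimize(cost,x0,method="Nelder-Mead",options=dict(initial_simplex=x0+np.vstack([np.zeros(3),np.diag([.006,.006,.006])]),xatol=1e-5,fatol=1e-5))
print(q.x*[1,1,10],q.fun,cost(x0))
ys=np.where(m.any(1))[0];print(ys.min(),ys.max(),proj(p,[.491+.075*.963,-.1+.075*.271,.052]))
E
```

```text
[ 0.48955264 -0.10137285  0.27678274] 0.03501566963419031 0.0911601076073994
100 266 [278.0556135   98.68479761]
```

>>> play_rows([
  [[-0.2, -0.2, 4], [0, 0, 0], 8.7],
  [[-0.2, -0.2, 8], [0, 0, 0], 8.7],
  [[-0.2, -0.2, 12], [0, 0, 0], 8.7],
  [[-0.2, -0.2, 13.7], [0, 0, 0], 8.7],
  [[-0.2, -0.2, 13.7], [0, 0, 0], 8.7],
  [[-0.2, -0.2, 13.7], [0, 0, 0], 5],
])

```text
time: 4.45
ee_pos: [0.467, -0.1078, 0.034]
eef_rot: [0.991, 0.137, 0.001, 0.001]
ft_force: [0.6, -0.0, 0.1]
width: 0.0824
```

```bash
python3 - <<'E'
from h import *
go([.4659,-.1078,.033],.275)
E
```

```text
t 4.45 pos [ 0.467  -0.1078  0.034 ] shift cm [-0.11 -0.03  0.1 ] turn [ 0.0013 -0.0019 -0.0009] F [ 0.6 -0.   0.1] w 0.0824
```

Close gently, then firm.

>>> play_rows([
  [[0, 0, 0.1], [0, 0, 0], 3.5],
  [[0, 0, 0.1], [0, 0, 0], 2.6],
  [[0, 0, 0.1], [0, 0, 0], 2.0],
  [[0, 0, 0.1], [0, 0, 0], 2.0],
  [[0, 0, 0.1], [0, 0, 0], 2.0],
  [[0, 0, 0.1], [0, 0, 0], 2.0],
  [[0, 0, 0.1], [0, 0, 0], 2.0],
  [[0, 0, 0.1], [0, 0, 0], 2.0],
], grip_force=35)

```text
time: 5.45
ee_pos: [0.4661, -0.1081, 0.0316]
eef_rot: [0.991, 0.136, 0.0, 0.0]
ft_force: [1.3, -3.7, -0.6]
width: 0.0232
```

>>> play_rows([
  [[0, 0, -2], [0, 0, 0], 1.8],
  [[0, 0, -5], [0, 0, 0], 1.8],
  [[0, 0, -9], [0, 0, 0], 1.8],
  [[0, 0, -13], [0, 0, 0], 1.8],
  [[0, 0, -14], [0, 0, 0], 1.8],
  [[0, 0, -14], [0, 0, 0], 1.8],
])

```text
time: 6.2
ee_pos: [0.4658, -0.1073, 0.1712]
eef_rot: [0.991, 0.137, -0.0, 0.0]
ft_force: [-0.5, -0.7, -1.4]
width: 0.0232
```

```bash
python3 - <<'E'
from h import *
import pickle
D={}
for n in ("wrist","top","scene"):
    p=camera(n);save(p,n+"2.png");D[n]=(p,masks_of(p,"stick_mid"))
    for k in D[n][1]: print(n,np.round(k["at"]),k["conf"],k["region"].sum())
pickle.dump(D,open("d2.pkl","wb"))
# target: mid 95mm behind mouth on axis (nose 20mm short)
m=np.array([.5895,.1505,.135]);a=np.array([np.cos(.275),np.sin(.275),0])
g=m-a*(.095+.025); g[2]=.135-.019
go(g,.275)
print(read_state()["torque"])
E
```

```text
wrist [431. 224.] 0.88 3697
wrist [129. 142.] 0.68 2485
wrist [284. 169.] 0.56 11174
top [245. 282.] 0.56 547
top [310. 253.] 0.5 968
scene [240. 139.] 0.93 609
scene [285. 136.] 0.75 562
scene [350. 217.] 0.62 524
t 6.5 pos [ 0.4654 -0.1073  0.1706] shift cm [  6.94 -21.44   5.47] turn [-0.001   0.0014 -0.0006] F [-0.3  0.2 -1.3] w 0.0229
[-0.02806984 -0.01351705 -0.03813809]
```

View pics/scene2.png

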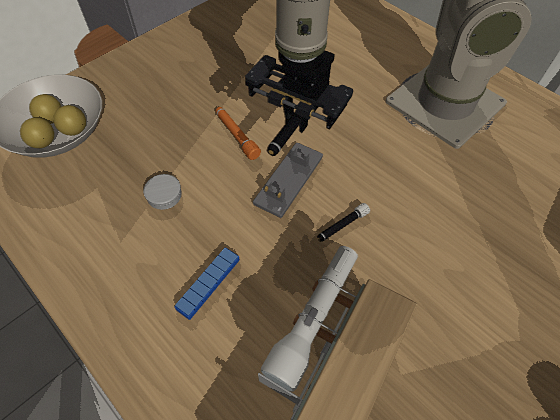

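View pics/wrist2.png

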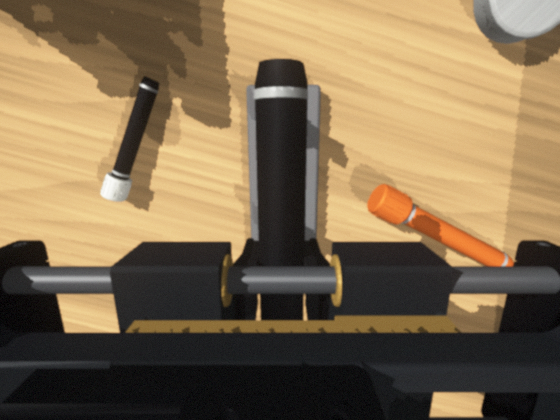

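```bash
cat > held.py <<'E'
from fit import *
def fit_held(p,m,reg,st,show=None):
    R=Ro.from_quat(st["eef_rot"]);tcp=np.array(st["ee_pos"])
    def pose(v):  # v: along(m), lateral, height(-z tool) of mid rel grasp; yaw, pitch
        gp=tcp+R.apply([0,0,-.019])
        mid=gp+R.apply([v[0],v[1],-v[2]])
        ax=R.apply([np.cos(v[3]*10)*np.cos(v[4]*10),np.sin(v[3]*10),-np.sin(v[4]*10)])
        return mid,ax/np.linalg.norm(ax)
    def cost(v):
        mid,ax=pose(v)
        return (np.abs(render(p,stick_segs(mid,ax)[:1])-m)*reg).sum()/(m*reg).sum()+ (v[2]/.01)**2*.01
    x0=np.array([.025,0,.0,0,0])
    best=None
    for k in range(3):
        q=minimize(cost,x0,method="Nelder-Mead",options=dict(initial_simplex=x0+np.vstack([np.zeros(5),np.diag([.004,.003,.003,.004,.004])]),xatol=1e-6,fatol=1e-6,maxiter=1500));x0=q.x
    mid,ax=pose(q.x)
    print("rel",np.round(q.x*[1,1,1,10,10],4),"cost",round(q.fun,4),"mid",np.round(mid,4),"ax",np.round(ax,4))
    return q.x,mid,ax
E
python3 - <<'E'
from held import *
D=pickle.load(open("d2.pkl","rb"));p,r=D["wrist"]
r=[k for k in r if abs(k["at"][0]-284)<5][0]["region"]
st=read_state()
reg=np.zeros_like(r);reg[30:236,225:340]=1
fit_held(p,r,reg,st)
g=cv2.cvtColor(p["frame"],cv2.COLOR_RGB2GRAY)
# own mask: dark + ring -> rowwise extents
rows=range(60,236,25)
for y in rows:
    c=np.where(r[y,225:340])[0]+225; d=np.where(g[y,225:340]<60)[0]+225
    print(y,c.min(),c.max(),d.min() if len(d) else None,d.max() if len(d) else None)
E
```

```text
rel [ 0.0252 -0.0003 -0.0009 -0.0015  0.0225] cost 0.016 mid [ 0.4896 -0.1003  0.1886] ax [0.962  0.2723 0.0212]
60 271 294 281 292
85 255 307 255 306
110 256 307 256 306
135 257 306 257 306
160 258 306 257 305
185 258 305 258 304
210 258 305 259 304
235 259 304 259 304
```

>>> play_rows([
  [[2, -4, 0], [0, 0, 0], 1.8],
  [[4, -8, 1], [0, 0, 0], 1.8],
  [[5.5, -12, 2], [0, 0, 0], 1.8],
  [[5.9, -16, 3.5], [0, 0, 0], 1.8],
  [[5.9, -20, 5], [0, 0, 0], 1.8],
  [[5.9, -21.5, 5.5], [0, 0, 0], 1.8],
  [[5.9, -21.5, 5.5], [0, 0, 0], 1.8],
  [[5.9, -21.5, 5.5], [0, 0, 0], 1.8],
])

```text
time: 7.5
ee_pos: [0.4648, 0.1145, 0.1166]
eef_rot: [0.991, 0.136, 0.0, 0.0]
ft_force: [0.9, -0.5, -1.5]
width: 0.0231
```

```bash
python3 - <<'E'
from held import *
D={}
for n in ("wrist","top","scene"):
    p=camera(n);save(p,n+"3.png");D[n]=(p,masks_of(p,"stick_mid"),masks_of(p,"torch"))
    for k in D[n][1]: print(n,np.round(k["at"]),k["conf"],k["region"].sum())
    for k in D[n][2]: print(n,"torch",np.round(k["at"]),k["conf"],k["region"].sum())
pickle.dump(D,open("d3.pkl","wb"))
m=np.array([.5895,.1505,.135]);a=np.array([np.cos(.275),np.sin(.275),0])
g=m-a*(.105+.025); g[2]=.135-.019
go(g,.275)
E
```

```text
wrist [284. 166.] 0.71 11255
wrist [347. 193.] 0.57 2235
wrist torch [283.   0.] 0.91 389
top [404. 278.] 0.87 888
top [205. 262.] 0.61 534
top [241. 284.] 0.57 194
top [287. 146.] 0.25 1088
scene [367. 218.] 0.85 698
scene [241. 139.] 0.71 570
scene [344. 220.] 0.59 510
scene torch [306. 331.] 0.95 4162
t 7.95 pos [0.4646 0.1152 0.1166] shift cm [-0.02  0.    0.06] turn [ 0.0002 -0.0001 -0.001 ] F [-0.2 -0.1 -2.7] w 0.023
```

View pics/scene3.png

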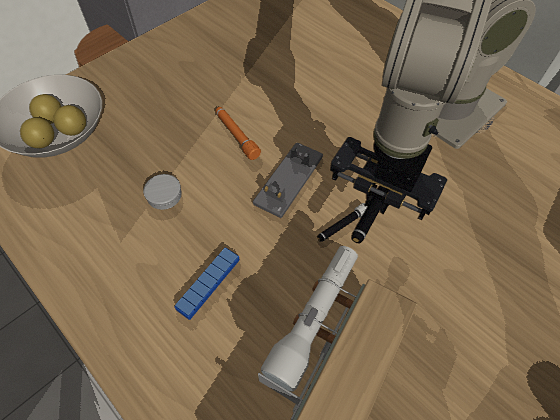

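View pics/wrist3.png

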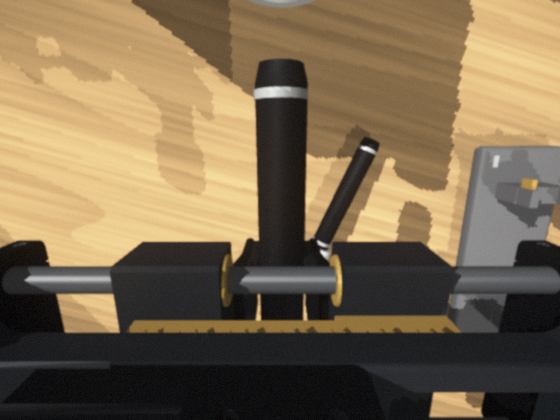

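```bash
python3 - <<'E'
from held import *
D=pickle.load(open("d3.pkl","rb"))
st=read_state();tcp=st["ee_pos"]
m=np.array([.5895,.1505,.135]);a=ax_of(.275)
v=np.array([.0252,-.0003,-.0009,-.00015,.00225])
R=Ro.from_quat(st["eef_rot"])
def pose(v):
    mid=tcp+R.apply([v[0],v[1],-.019-v[2]]);ax=R.apply([np.cos(v[3]*10),np.sin(v[3]*10),-np.sin(v[4]*10)]);return mid,ax/np.linalg.norm(ax)
mid,ax=pose(v);print(mid,ax,"nose in torch frame",np.round([(mid+.075*ax-m)@a,(mid+.075*ax-m)@np.array([-a[1],a[0],0]),(mid+.075*ax-m)[2]],4))
outs=[]
for n,box in (("wrist",(200,0,170,120)),("scene",(320,170,100,110)),("top",(150,150,100,130))):
    p=D[n][0];x,y,w,h=box;f=min(4.5,800/w)
    big=cv2.resize(p["frame"][y:y+h,x:x+w,::-1],None,fx=f,fy=f,interpolation=cv2.INTER_CUBIC)
    for segs,c in ((stick_segs(mid,ax),(0,255,0)),([np.vstack([circ(m,a,.0185),circ(m+a*.1,a,.0185)])],(0,0,255))):
        mm=cv2.resize(render(p,segs)[y:y+h,x:x+w],None,fx=f,fy=f)
        cs,_=cv2.findContours((mm>.5).astype(np.uint8),0,1);cv2.drawContours(big,cs,-1,c,1)
    cv2.imwrite(f"pics/o3_{n}.png",big)
E
```

```text
[0.48872661 0.12235986 0.13468209] [0.96204036 0.2719705  0.02259166] nose in torch frame [-0.0296  0.0003  0.0014]
```

View pics/o3_wrist.png

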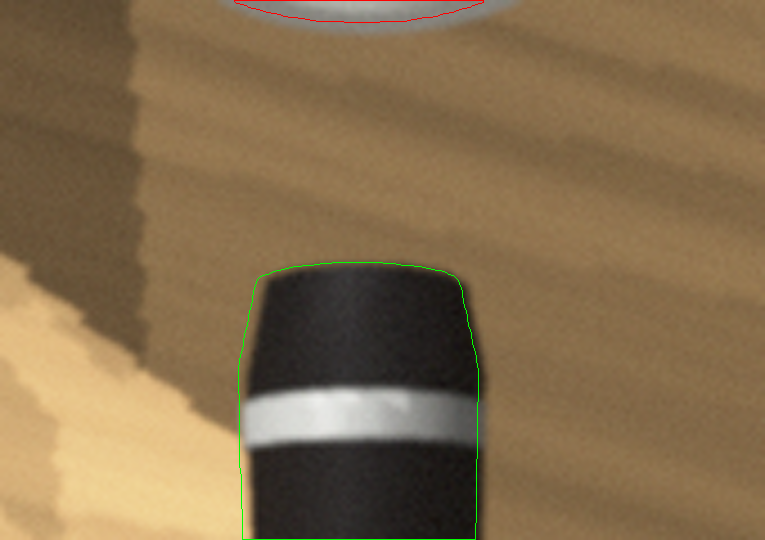

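View pics/o3_scene.png

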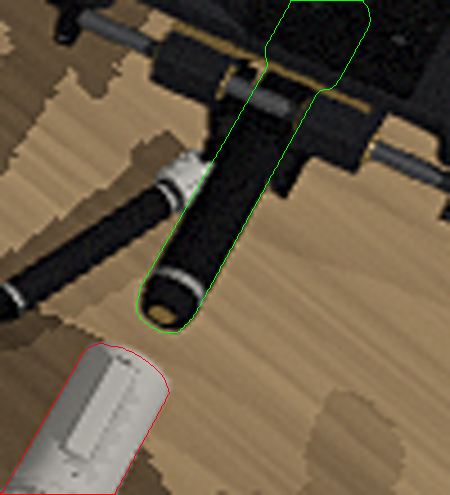

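View pics/o3_top.png

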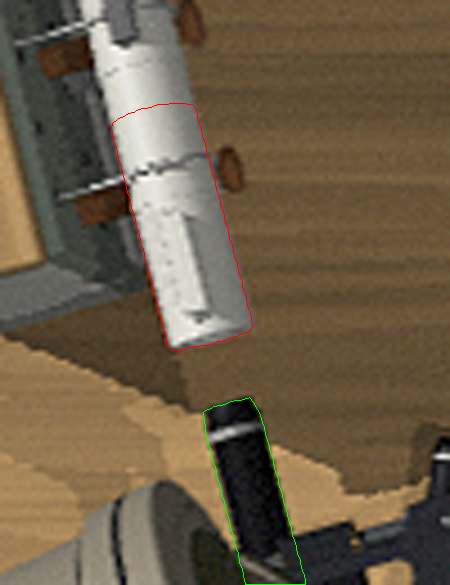

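>>> play_rows([
  [[0.5, 0.05, -0.04], [0, -0.022, 0], 1.8],
  [[1, 0.05, -0.04], [0, -0.022, 0], 1.8],
  [[1.5, 0.05, -0.04], [0, -0.022, 0], 1.8],
  [[2, 0.05, -0.04], [0, -0.022, 0], 1.8],
  [[2.3, 0.05, -0.04], [0, -0.022, 0], 1.8],
  [[2.3, 0.05, -0.04], [0, -0.022, 0], 1.8],
])

```text
time: 8.7
ee_pos: [0.4868, 0.1213, 0.1169]
eef_rot: [0.991, 0.137, -0.011, 0.001]
ft_force: [0.3, 0.8, -1.9]
width: 0.023
```

```bash
python3 - <<'E'
from held import *
p=camera("wrist");s=camera("scene");st=read_state()
pickle.dump((p,s),open("d4.pkl","wb"))
big=cv2.resize(p["frame"][0:120,200:370,::-1],None,fx=4,fy=4,interpolation=cv2.INTER_CUBIC)
b2=cv2.resize(s["frame"][170:290,310:420,::-1],None,fx=4,fy=4,interpolation=cv2.INTER_CUBIC)
cv2.imwrite("pics/w4.png",big);cv2.imwrite("pics/s4.png",b2)
m=np.array([.5895,.1505,.135]);a=np.array([np.cos(.275),np.sin(.275),0])
go(m-a*.107-[0,0,.019],.275)
E
```

```text
t 8.8 pos [0.4866 0.1212 0.1169] shift cm [-0.   -0.03  0.09] turn [ 0.0001  0.0221 -0.0006] F [-0.2 -0.1 -1.6] w 0.023
```

View pics/w4.png

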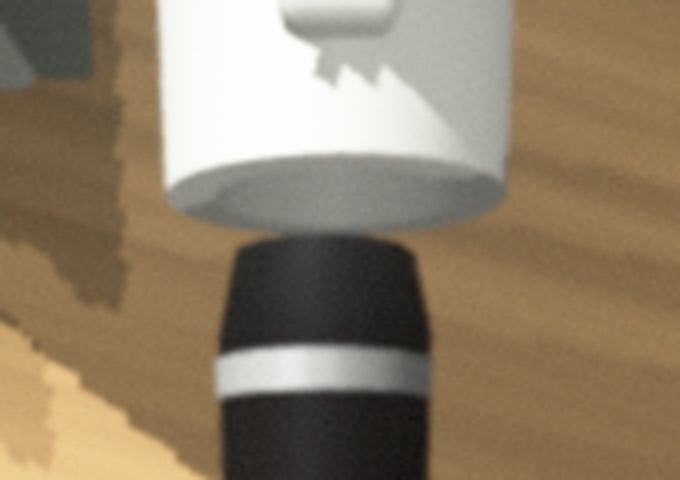

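View pics/s4.png

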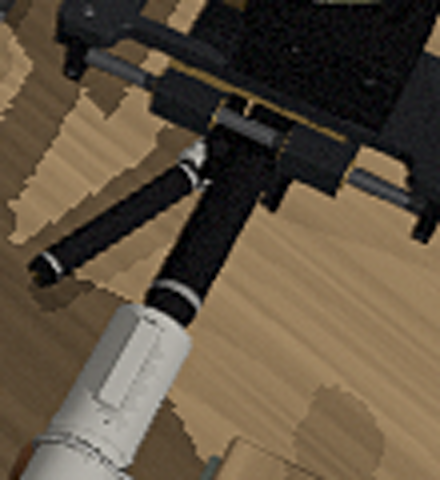

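>>> play_rows([
  [[0, 0.12, 0], [0, 0, 0], 1.8],
  [[0.3, 0.12, 0], [0, 0, 0], 1.8],
  [[0.6, 0.12, 0], [0, 0, 0], 1.8],
  [[0.9, 0.12, 0], [0, 0, 0], 1.8],
  [[1.2, 0.12, 0], [0, 0, 0], 1.8],
  [[1.4, 0.12, 0], [0, 0, 0], 1.8],
  [[1.6, 0.12, 0], [0, 0, 0], 1.8],
  [[1.6, 0.12, 0], [0, 0, 0], 1.8],
])

```text
time: 9.8
ee_pos: [0.5026, 0.1245, 0.1166]
eef_rot: [0.991, 0.137, -0.011, 0.001]
ft_force: [-0.2, 0.3, -1.7]
width: 0.0231
```

```bash
cat > look.py <<'E'
import sys
from held import *
k=sys.argv[1]
p=camera("wrist")
cv2.imwrite(f"pics/w{k}.png",cv2.resize(p["frame"][0:240,170:390,::-1],None,fx=2.5,fy=2.5,interpolation=cv2.INTER_CUBIC))
m=np.array([.5895,.1505,.135]);a=np.array([np.cos(.275),np.sin(.275),0])
st=read_state();R=Ro.from_quat(st["eef_rot"])
g=st["ee_pos"]+R.apply([0,0,-.019])-m
print("t",st["time"],"grasp in torch frame: x %.4f y %.4f z %.4f"%(g@a,g@[-a[1],a[0],0],g[2]),"tool F",np.round(R.inv().apply(st["ft_force"]),1),"torque tool",np.round(R.inv().apply(st["torque"]),2))
E
python3 look.py 5
```

```text
t 9.85 grasp in torch frame: x -0.0904 y -0.0015 z 0.0006 tool F [1.3 0.4 2.3] torque tool [ 0.01  0.07 -0.05]
```

View pics/w5.png

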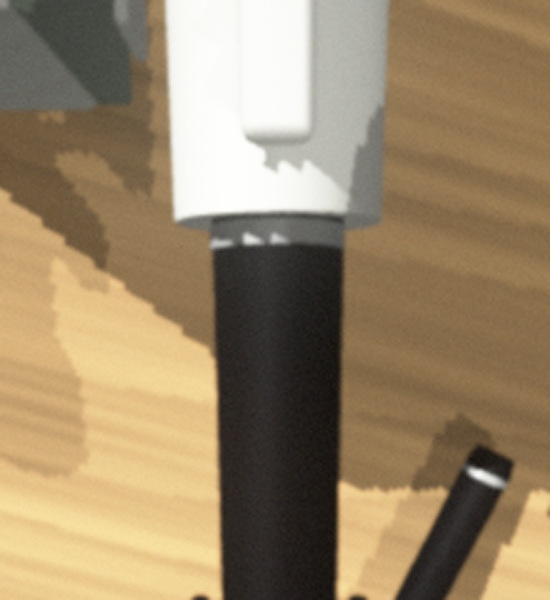

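>>> play_rows([
  [[0.4, 0, 0], [0, 0, 0], 1.8],
  [[0.8, 0, 0], [0, 0, 0], 1.8],
  [[1.2, 0, 0], [0, 0, 0], 1.8],
  [[1.6, 0, 0], [0, 0, 0], 1.8],
  [[1.9, 0, 0], [0, 0, 0], 1.8],
  [[2.2, 0, 0], [0, 0, 0], 1.8],
  [[2.5, 0, 0], [0, 0, 0], 1.8],
  [[2.5, 0, 0], [0, 0, 0], 1.8],
])

```text
time: 10.85
ee_pos: [0.5266, 0.1312, 0.1159]
eef_rot: [0.991, 0.137, -0.011, 0.001]
ft_force: [-1.5, 0.3, -2.5]
width: 0.0233
```

```bash
python3 look.py 6
```

```text
t 10.9 grasp in torch frame: x -0.0654 y -0.0014 z -0.0000 tool F [-0.9 -0.8  2.7] torque tool [ 0.01 -0.24  0.08]
```

View pics/w6.png

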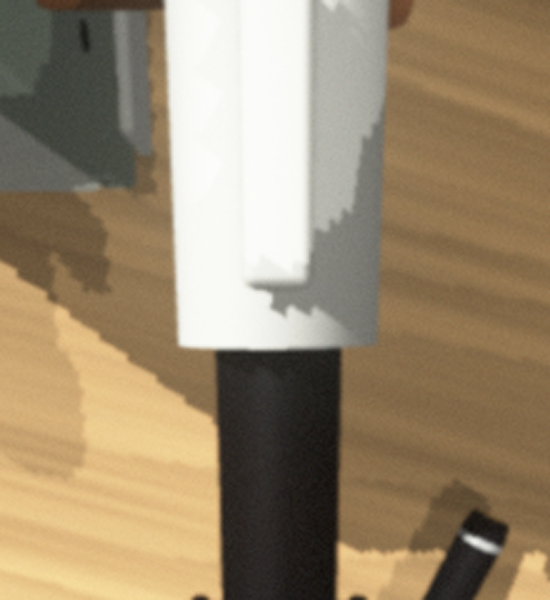

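>>> play_rows([
  [[0.4, 0, -0.02], [0, 0, 0], 1.8],
  [[0.8, 0, -0.03], [0, 0, 0], 1.8],
  [[1.2, 0, -0.04], [0, 0, 0], 1.8],
  [[1.6, 0, -0.05], [0, 0, 0], 1.8],
  [[2.0, 0, -0.06], [0, 0, 0], 1.8],
  [[2.4, 0, -0.07], [0, 0, 0], 1.8],
  [[2.8, 0, -0.08], [0, 0, 0], 1.8],
  [[2.8, 0, -0.08], [0, 0, 0], 1.8],
])

```text
time: 11.9
ee_pos: [0.5544, 0.1391, 0.1164]
eef_rot: [0.991, 0.137, -0.01, 0.001]
ft_force: [-0.1, 0.3, -3.9]
width: 0.023
```

```bash
python3 look.py 7
```

```text
t 11.95 grasp in torch frame: x -0.0365 y -0.0015 z 0.0005 tool F [ 1.8 -0.9  3.4] torque tool [0.11 0.11 0.01]
```

View pics/w7.png

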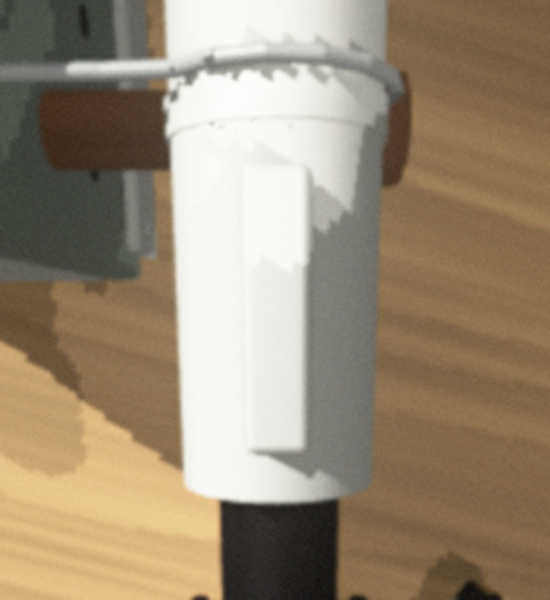

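```bash
cat > rim.py <<'E'
import sys
from held import *
# rim top edge from full-res row of wrist
p=camera("wrist");st=read_state();R=Ro.from_quat(st["eef_rot"])
fr=cv2.cvtColor(p["frame"],cv2.COLOR_RGB2GRAY).astype(float)
col=fr[100:238,276:284].mean(1);d=np.diff(col);i=np.argmin(d);row=100+i+.5
X=onz(p,(280,row),.1535)
m=np.array([.5895,.1505,.135]);a=np.array([np.cos(.275),np.sin(.275),0])
g=st["ee_pos"]+R.apply([0,0,-.019])
print("t",st["time"],"row",row,d[i],"rim x in est frame %.4f"%((X-m)@a),"rim ahead of grasp %.4f"%((X-g)@a),"g z %.4f"%g[2],"toolF",np.round(R.inv().apply(st["ft_force"]),1))
E
python3 rim.py
```

```text
t 12.0 row 200.5 -73.25 rim x in est frame 0.0057 rim ahead of grasp 0.0422 g z 0.1356 toolF [1.4 0.  4.3]
```

>>> play_rows([
  [[0.4, 0, -0.01], [0, 0, 0], 1.8],
  [[0.8, 0, -0.02], [0, 0, 0], 1.8],
  [[1.2, 0, -0.03], [0, 0, 0], 1.8],
  [[1.5, 0, -0.03], [0, 0, 0], 1.8],
  [[1.8, 0, -0.04], [0, 0, 0], 1.8],
  [[2.1, 0, -0.04], [0, 0, 0], 1.8],
  [[2.4, 0, -0.05], [0, 0, 0], 1.8],
  [[2.4, 0, -0.05], [0, 0, 0], 1.8],
])

```text
time: 13.0
ee_pos: [0.5766, 0.1453, 0.1159]
eef_rot: [0.991, 0.137, -0.011, 0.001]
ft_force: [-1.9, -0.5, -3.8]
width: 0.0231
```

```bash
python3 look.py 8; python3 - <<'E'
from h import *
s=camera("scene");t=camera("top")
a=cv2.resize(s["frame"][170:320,280:420,::-1],None,fx=3.5,fy=3.5,interpolation=cv2.INTER_CUBIC)
b=cv2.resize(t["frame"][100:250,130:240,::-1],None,fx=3,fy=3.5,interpolation=cv2.INTER_CUBIC)[:525]
cv2.imwrite("pics/st8.png",np.hstack([a,b])[:,:800])
E
```

```text
t 13.05 grasp in torch frame: x -0.0134 y -0.0015 z 0.0000 tool F [-2.7 -0.1  4.7] torque tool [ 0.08 -0.49 -0.02]
```

View pics/w8.png

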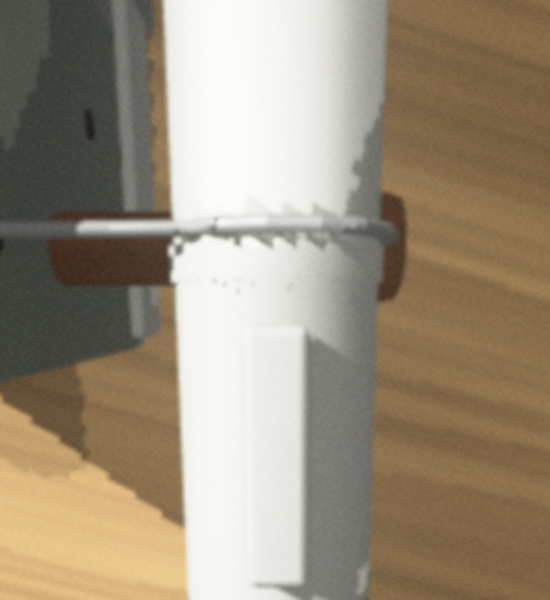

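View pics/st8.png

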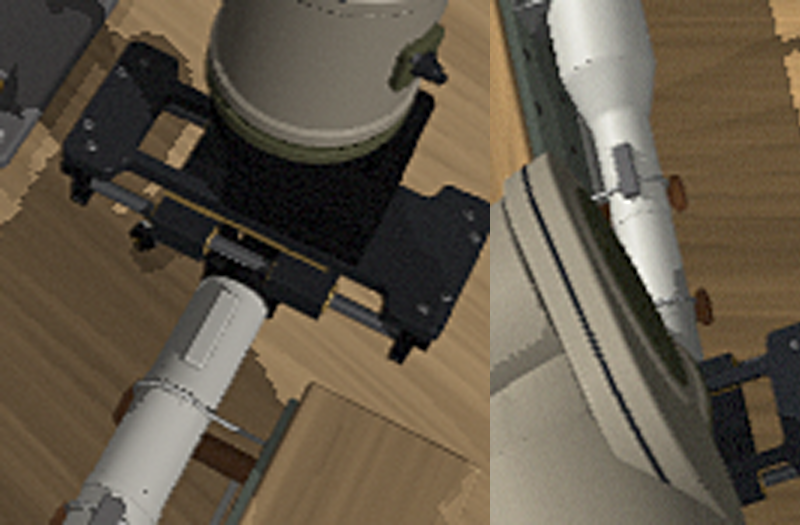

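>>> play_rows([
  [[0.2, 0, -0.01], [0, 0, 0], 1.8],
  [[0.4, 0, -0.01], [0, 0, 0], 1.8],
  [[0.4, 0, -0.01], [0, 0, 0], 1.8],
  [[0.3, 0, -0.01], [0, 0, 0], 3],
  [[0.3, 0, -0.01], [0, 0, 0], 5],
  [[0.3, 0, -0.01], [0, 0, 0], 6.2],
  [[0.3, 0, -0.01], [0, 0, 0], 6.2],
  [[0.3, 0, -0.01], [0, 0, 0], 6.2],
])

```text
time: 14.15
ee_pos: [0.5796, 0.1461, 0.1163]
eef_rot: [0.991, 0.137, -0.011, 0.002]
ft_force: [0.7, -0.1, -0.2]
width: 0.0591
```

```bash
python3 look.py 9; python3 - <<'E'
from h import *
s=camera("scene")
a=cv2.resize(s["frame"][130:320,280:460,::-1],None,fx=3.1,fy=3.1,interpolation=cv2.INTER_CUBIC)
cv2.imwrite("pics/s9.png",a)
go([.5779-.0645*.9624,.1457-.0645*.2715,.1135],.275)
E
```

```text
t 14.2 grasp in torch frame: x -0.0104 y -0.0016 z 0.0003 tool F [ 1.1 -0.4 -0.7] torque tool [ 0.02  0.02 -0.02]
t 14.25 pos [0.5795 0.146  0.1162] shift cm [-6.61 -0.01  0.42] turn [ 0.0001  0.0219 -0.0007] F [ 0.  -0.1  0.2] w 0.0609
```

View pics/s9.png

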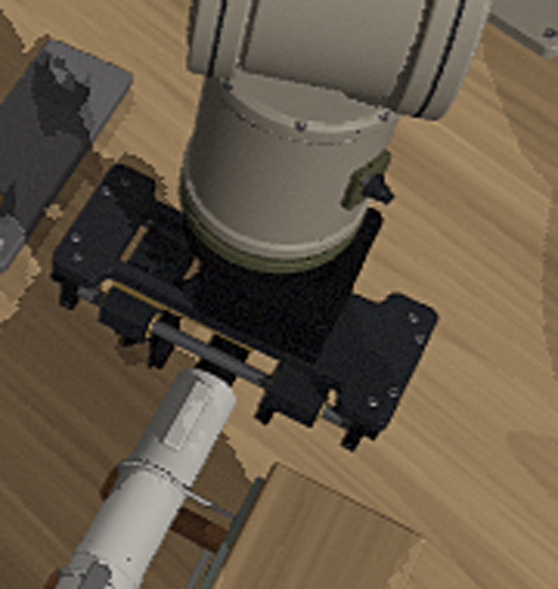

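>>> play_rows([
  [[-1, 0, 0.05], [0, 0.005, 0], 6.2],
  [[-3, 0, 0.2], [0, 0.012, 0], 6.2],
  [[-5, 0, 0.3], [0, 0.022, 0], 6.2],
  [[-6.6, 0, 0.4], [0, 0.022, 0], 6.2],
  [[-6.6, 0, 0.4], [0, 0.022, 0], 6.2],
  [[-6.6, 0, 0.4], [0, 0.022, 0], 6.2],
])

```text
time: 15.0
ee_pos: [0.5163, 0.1281, 0.1139]
eef_rot: [0.991, 0.137, 0.0, 0.0]
ft_force: [0.1, 0.2, -0.8]
width: 0.0619
```

```bash
python3 look.py 10; python3 - <<'E'
from h import *
s=camera("scene")
a=cv2.resize(s["frame"][130:320,280:460,::-1],None,fx=3.1,fy=3.1,interpolation=cv2.INTER_CUBIC)
cv2.imwrite("pics/s10.png",a)
E
```

```text
t 15.05 grasp in torch frame: x -0.0765 y -0.0016 z -0.0022 tool F [-0.5 -0.1 -0.8] torque tool [ 0.   -0.01  0.  ]
```

View pics/s10.png

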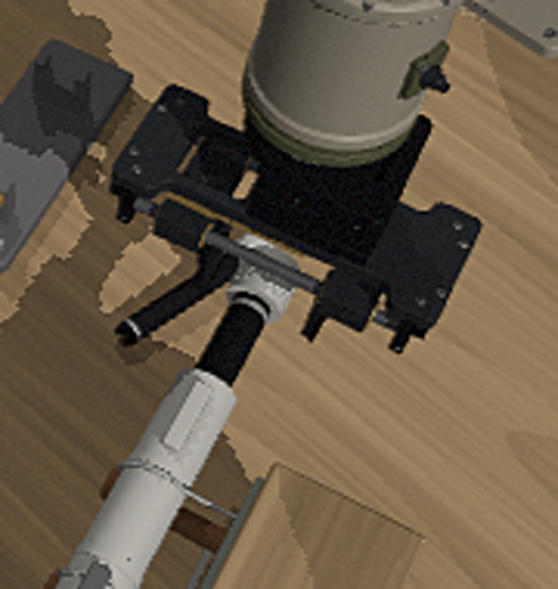

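View pics/w10.png

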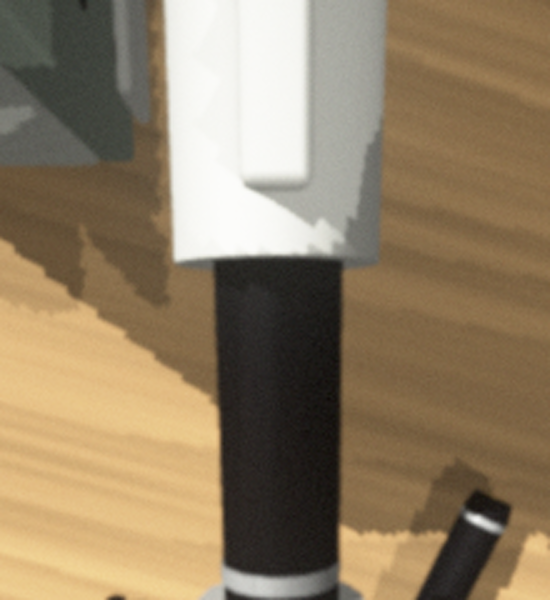

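```bash
python3 - <<'E'
from h import *
p=camera("wrist");st=read_state();R=Ro.from_quat(st["eef_rot"])
g=st["ee_pos"]+R.apply([0,0,-.019]);a=np.array([np.cos(.275),np.sin(.275),0])
for dx in (.009,.013,.017,.021): print(dx,proj(p,g+a*dx+[0,0,.0175]),proj(p,g+a*dx+[0,0,.012]),proj(p,g+a*dx+R.apply([0,.0175,0])))
X=onz(p,(280,105),.1535);print("rim ahead of grasp",(X-g)@a)
cv2.imwrite("pics/w11.png",cv2.resize(p["frame"][200:300,220:350,::-1],None,fx=5,fy=5,interpolation=cv2.INTER_CUBIC))
E
```

```text
0.009 [281.96513947 268.16036219] [281.93331509 263.09414356] [315.13884182 253.22231581]
0.013 [281.95923306 260.28833823] [281.92739638 255.47989358] [315.35869401 246.11671166]
0.017 [281.95323587 252.29532058] [281.92139013 247.7530295 ] [315.5815503  238.91401536]
0.021 [281.94714578 244.17849811] [281.91529439 239.9110344 ] [315.80747268 231.61222322]
rim ahead of grasp 0.08085807297956259
```

View pics/w11.png

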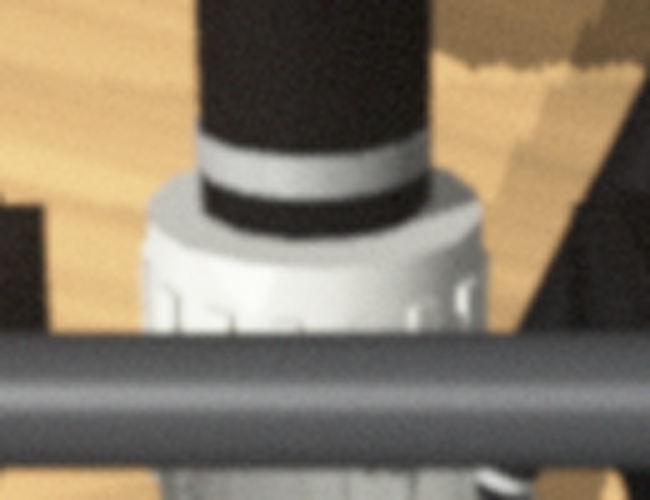

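>>> play_rows([
  [[0, 0, 0], [0, 0, 0], 4.5],
  [[0, 0, 0], [0, 0, 0], 3.6],
  [[0, 0, 0], [0, 0, 0], 3.0],
  [[0, 0, 0], [0, 0, 0], 3.0],
  [[0, 0, 0], [0, 0, 0], 3.0],
  [[0, 0, 0], [0, 0, 0], 3.0],
], grip_force=40)

```text
time: 15.9
ee_pos: [0.5159, 0.1282, 0.1137]
eef_rot: [0.991, 0.137, 0.0, 0.0]
ft_force: [0.4, 0.3, -0.6]
width: 0.0341
```

```bash
python3 look.py 12
```

```text
t 15.95 grasp in torch frame: x -0.0769 y -0.0016 z -0.0023 tool F [ 0.  -0.1  0.8] torque tool [-0.05  0.05 -0.04]
```

>>> play_rows([
  [[0.3, 0, 0], [0, 0, 0], 3],
  [[0.6, 0, -0.03], [0, 0, 0], 3],
  [[1.0, 0, -0.05], [0, 0, 0], 3],
  [[1.4, 0, -0.05], [0, 0, 0], 3],
  [[1.8, 0, -0.05], [0, 0, 0], 3],
  [[2.2, 0, -0.05], [0, 0, 0], 3],
  [[2.6, 0, -0.05], [0, 0, 0], 3],
  [[2.6, 0, -0.05], [0, 0, 0], 3],
])

```text
time: 16.95
ee_pos: [0.54, 0.135, 0.1137]
eef_rot: [0.991, 0.137, -0.001, 0.0]
ft_force: [-4.1, -2.0, 2.9]
width: 0.0338
```

```bash
python3 look.py 13; python3 rim.py
```

```text
t 17.0 grasp in torch frame: x -0.0518 y -0.0015 z -0.0022 tool F [-6.   0.3 -1.2] torque tool [-0.07 -1.1   0.06]
t 17.05 row 165.5 -75.5 rim x in est frame 0.0054 rim ahead of grasp 0.0572 g z 0.1328 toolF [-6.1 -0.  -0.7]
```

View pics/w13.png

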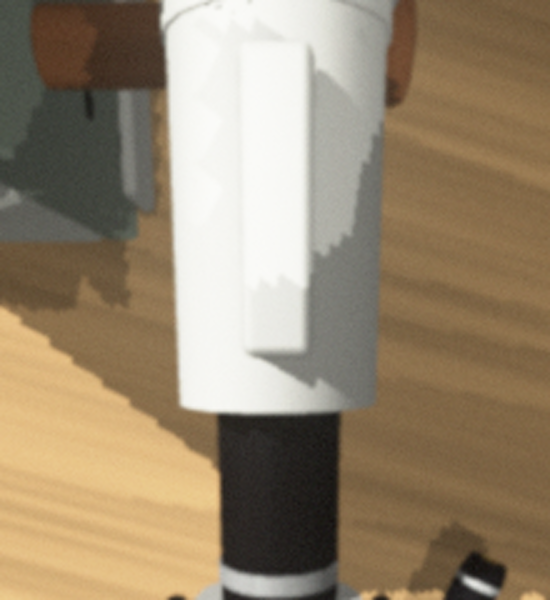

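>>> play_rows([
  [[0.4, 0, -0.06], [0, 0, 0], 3],
  [[0.8, 0, -0.08], [0, 0, 0], 3],
  [[1.2, 0, -0.08], [0, 0, 0], 3],
  [[1.6, 0, -0.08], [0, 0, 0], 3],
  [[2.0, 0, -0.08], [0, 0, 0], 3],
  [[2.4, 0, -0.08], [0, 0, 0], 3],
  [[2.8, 0, -0.08], [0, 0, 0], 3],
  [[2.8, 0, -0.08], [0, 0, 0], 3],
])

```text
time: 18.05
ee_pos: [0.5688, 0.1431, 0.1152]
eef_rot: [0.991, 0.137, 0.001, -0.0]
ft_force: [-0.2, -0.6, -3.8]
width: 0.0341
```

```bash
python3 look.py 14; python3 rim.py
```

```text
t 18.1 grasp in torch frame: x -0.0221 y -0.0015 z -0.0007 tool F [0.9 0.  4.9] torque tool [ 0.03  0.06 -0.05]
t 18.15 row 231.5 -58.125 rim x in est frame 0.0056 rim ahead of grasp 0.0277 g z 0.1344 toolF [ 2.4 -1.2  4.3]
```

View pics/w14.png

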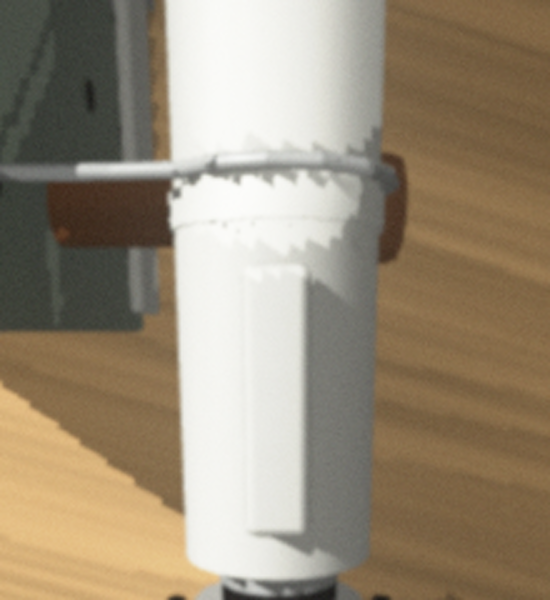

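>>> play_rows([
  [[0.15, 0, 0.02], [0, 0, 0], 3],
  [[0.3, 0, 0.02], [0, 0, 0], 3],
  [[0.45, 0, 0.02], [0, 0, 0], 3],
  [[0.6, 0, 0.02], [0, 0, 0], 3],
  [[0.75, 0, 0.02], [0, 0, 0], 3],
  [[0.85, 0, 0.02], [0, 0, 0], 3],
])

```text
time: 18.9
ee_pos: [0.5748, 0.1447, 0.1142]
eef_rot: [0.991, 0.137, -0.002, 0.0]
ft_force: [-7.8, -1.8, -3.6]
width: 0.0342
```

```bash
python3 look.py 15
```

```text
t 18.95 grasp in torch frame: x -0.0156 y -0.0015 z -0.0018 tool F [-6.4 -0.2  3. ] torque tool [ 0.08 -1.4  -0.02]
```

>>> play_rows([
  [[0.1, 0, 0], [0, 0, 0], 3],
  [[0.2, 0, 0], [0, 0, 0], 3],
  [[0.3, 0, 0], [0, 0, 0], 3],
  [[0.3, 0, 0], [0, 0, 0], 3],
])

```text
time: 19.45
ee_pos: [0.5775, 0.1455, 0.1142]
eef_rot: [0.991, 0.137, -0.002, 0.0]
ft_force: [-7.0, -2.0, -3.7]
width: 0.0339
```

```bash
python3 look.py 16
```

```text
t 19.5 grasp in torch frame: x -0.0128 y -0.0015 z -0.0018 tool F [-8.1 -0.   3.3] torque tool [ 0.1  -1.65 -0.03]
```

>>> play_rows([
  [[0.1, 0, 0], [0, 0, 0], 3],
  [[0.15, 0, 0], [0, 0, 0], 3],
  [[0.2, 0, 0], [0, 0, 0], 3],
  [[0.2, 0, 0], [0, 0, 0], 3],
])

```text
time: 20.0
ee_pos: [0.5789, 0.146, 0.1141]
eef_rot: [0.991, 0.137, -0.002, 0.001]
ft_force: [-10.2, -3.0, -1.1]
width: 0.0338
```

```bash
python3 look.py 17;python3 - <<'E'
from h import *
s=camera("scene")
cv2.imwrite("pics/s17.png",cv2.resize(s["frame"][130:320,280:460,::-1],None,fx=3.1,fy=3.1,interpolation=cv2.INTER_CUBIC))
p=camera("wrist");save(p,"wf17.png")
E
```

```text
t 20.05 grasp in torch frame: x -0.0113 y -0.0015 z -0.0020 tool F [-10.6  -0.    2.6] torque tool [ 0.1  -2.25 -0.1 ]
```

View pics/s17.png

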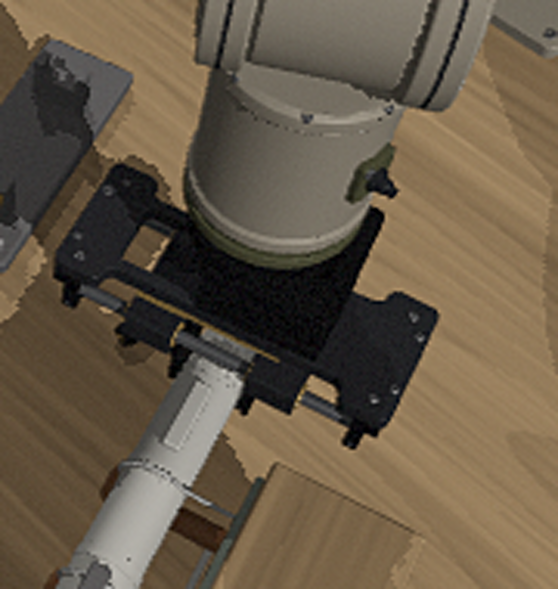

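View pics/wf17.png

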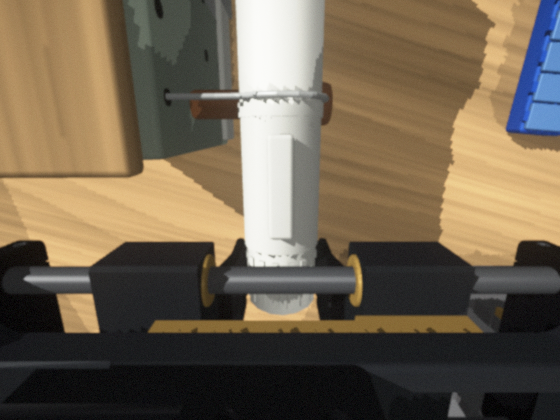

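>>> play_rows([
  [[0.1, 0, 0], [0, 0, 0], 3],
  [[0.15, 0, 0], [0, 0, 0], 3],
  [[0.15, 0, 0], [0, 0, 0], 3],
])

```text
time: 20.52
ee_pos: [0.579, 0.1459, 0.114]
eef_rot: [0.991, 0.137, -0.004, 0.001]
ft_force: [-18.2, -5.9, 3.9]
width: 0.0338
```

```bash
python3 look.py 18
```

```text
t 20.575 grasp in torch frame: x -0.0112 y -0.0015 z -0.0020 tool F [-19.3  -1.2  -3.6] torque tool [ 0.03 -3.99 -0.03]
```

>>> play_rows([
  [[0.1, 0, 0], [0, 0, 0], 3],
  [[0.15, 0, 0], [0, 0, 0], 3],
  [[0.15, 0, 0], [0, 0, 0], 3],
])

```text
time: 20.95
ee_pos: [0.579, 0.146, 0.1139]
eef_rot: [0.991, 0.137, -0.005, 0.002]
ft_force: [-26.2, -8.9, 10.9]
width: 0.0336
```

```bash
python3 look.py 19
```

```text
t 21.0 grasp in torch frame: x -0.0112 y -0.0015 z -0.0021 tool F [-27.9   0.1 -10. ] torque tool [-0.06 -5.83  0.04]
```

>>> play_rows([
  [[-0.2, 0, 0], [0, 0, 0], 3],
  [[-0.4, 0, -0.03], [0, 0, 0], 3],
  [[-0.5, 0, -0.03], [0, 0, 0], 3],
  [[-0.5, 0, -0.03], [0, 0, 0], 3],
])

```text
time: 21.5
ee_pos: [0.5788, 0.1459, 0.115]
eef_rot: [0.991, 0.137, -0.0, 0.0]
ft_force: [-2.8, -0.5, -4.8]
width: 0.0342
```

```bash
python3 look.py 20; python3 - <<'E'
from h import *
p=camera("wrist")
cv2.imwrite("pics/w20.png",cv2.resize(p["frame"][200:320,210:350,::-1],None,fx=5,fy=5,interpolation=cv2.INTER_CUBIC))
E
```

```text
t 21.55 grasp in torch frame: x -0.0115 y -0.0015 z -0.0010 tool F [-3.9 -1.7  4.4] torque tool [ 0.16 -0.83 -0.06]
```

View pics/w20.png

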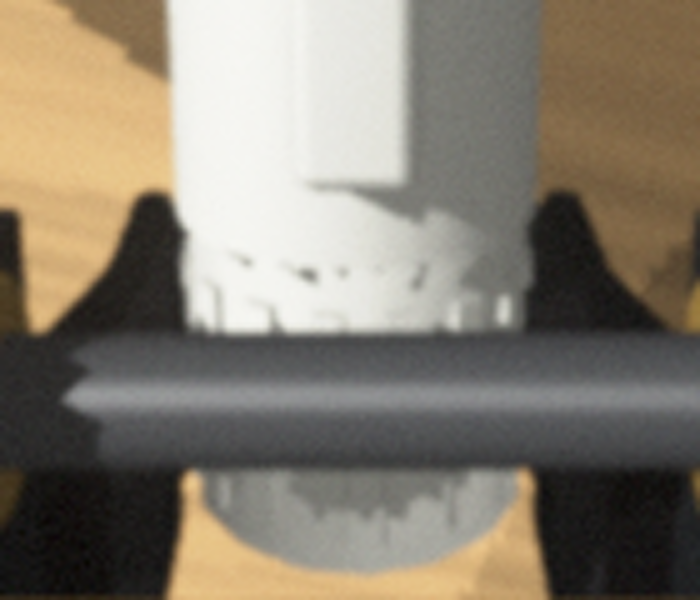

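>>> play_rows([
  [[0, 0, 0], [0, 0, 0], 3.6],
  [[0, 0, 0], [0, 0, 0], 4.5],
  [[0, 0, 0], [0, 0, 0], 6],
  [[0, 0, 0], [0, 0, 0], 6],
  [[0, 0, 0], [0, 0, 0], 6],
  [[-1, 0, -1.5], [0, 0, 0], 6],
  [[-3, 0, -5], [0, 0, 0], 6],
  [[-6, 0, -9], [0, 0, 0], 6],
])

```text
time: 22.6
ee_pos: [0.5201, 0.1296, 0.2065]
eef_rot: [0.991, 0.137, -0.0, -0.0]
ft_force: [0.9, -0.4, 0.2]
width: 0.0599
```

```bash
python3 look.py 21; python3 - <<'E'
from h import *
p=camera("wrist");s=camera("scene")
save(p,"wf21.png")
cv2.imwrite("pics/s21.png",cv2.resize(s["frame"][130:320,280:460,::-1],None,fx=3.1,fy=3.1,interpolation=cv2.INTER_CUBIC))
E
```

```text
t 22.65 grasp in torch frame: x -0.0732 y -0.0002 z 0.0961 tool F [ 5.1 -1.6 -3.8] torque tool [ 0.19  0.3  -0.04]
```

View pics/wf21.png

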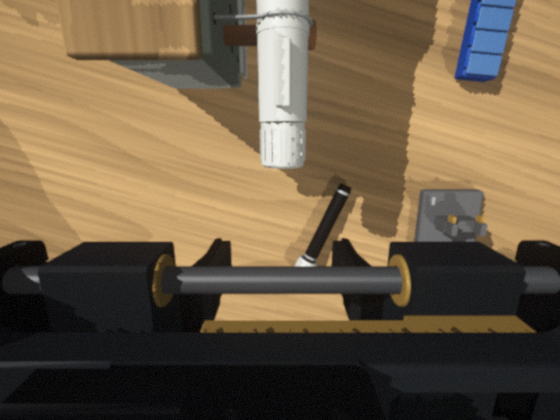

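View pics/s21.png

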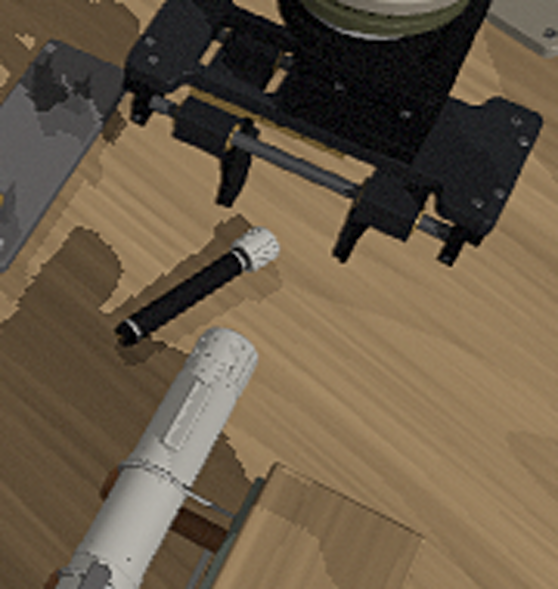

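>>> play_rows([
  [[0, 0, 0], [0, 0, 0], 6],
  [[0, 0, 0], [0, 0, 0], 6],
  [[0, 0, 0], [0, 0, 0], 6],
])

```text
time: 23.12
ee_pos: [0.521, 0.1297, 0.2043]
eef_rot: [0.991, 0.137, -0.001, -0.0]
ft_force: [-0.3, 0.4, 0.2]
width: 0.0602
```

```bash
python3 - <<'E'
from h import *
p=camera("wrist");s=camera("top");st=read_state()
print(st["ft_force"],st["joint_vel"].round(4))
a=cv2.resize(p["frame"][60:180,235:330,::-1],None,fx=5,fy=5,interpolation=cv2.INTER_CUBIC)
cv2.imwrite("pics/z22.png",a)
c=p["frame"][90:180,278:292].mean((1,2)); print(np.round(c).astype(int))
m=np.array([.5895,.1505,.135]);ax=np.array([np.cos(.275),np.sin(.275),0])
for sl in (.0044,.0055):
  for d in (-.034,0): print(sl,d,proj(p,m+ax*(sl+d)+[0,0,.0175]))
save(s,"t22.png")
E
```

```text
[-0.17429882  0.34062451  0.07435316] [ 0.0005 -0.0033  0.0017 -0.0017 -0.0009 -0.0005  0.0017]
[183 182 183 183 183 183 182 183 182 182 182 182 182 181 178 163 138 121
 123 136 144 152 161 172 184 195 201 205 206 206 203 186 145 131 165 189
 199 209 215 216 215 215 215 214 215 215 213 211 207 204 204 205 208 210
 213 217 219 220 221 221 221 219 217 216 214 212 210 209 209 210 211 210
 210 208 204 199 196 195 186 160 140 128 123 125 128 129 133 141 150 156]
0.0044 -0.034 [279.80789835 172.45858716]
0.0044 0 [279.69449841 123.83659388]
0.0055 -0.034 [279.80437737 170.94891021]
0.0055 0 [279.69066502 122.19296467]
```

View pics/z22.png

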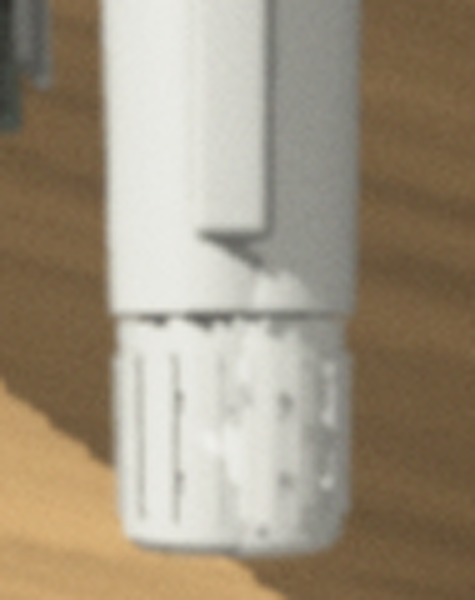

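View pics/t22.png

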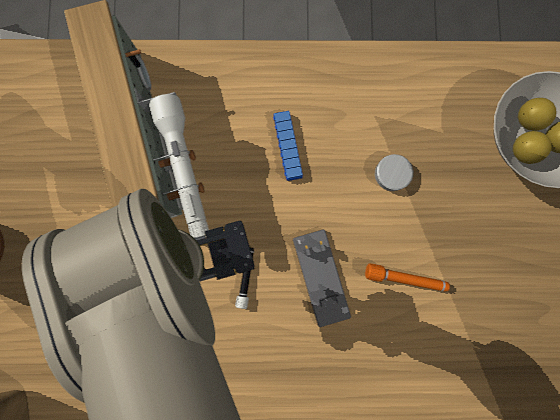

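```bash
python3 -c "
from bench import close_job
print(close_job())"
```

```text
the job is handed in; nothing more can be done
None
```

The battery stick is fully home in the torch, and the job was handed in at about 23 s of the 64 s allowed; no verdict was reported.

I lifted the stick from the cradle about 25 mm behind its middle. I centred its nose on the mouth using wrist close-ups (a 1.2 mm correction) and pushed it in until the fingers were near the rim. Then I let go, took it by the end cap and pushed until it met the hard stop.

**Seating:** Pushing harder at the stop moved the cap no further. In the last wrist picture the cap shows about 48 px of length, against 48.7 px expected for its full 34 mm. The seam shows no visible gap.

**Push force:** The wrist force reached about 28 N for a moment at the stop, a little over your 25 N limit. I had sent one more push step before reading the previous 19 N. I backed off straight away. I did not measure the summed force on the torch, so I can't confirm it stayed under the 60 N limit.

**Other things:** The torch slid an estimated 4 to 6 mm. The tin and organiser look unmoved in the top picture; I did not measure them. The gripper was clear of everything, with about zero wrist force.

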